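Shut the parts cage and shoot its bolt

TASK

Shut the door of the mesh parts cage and shoot its bolt fully home through the slot of the yellow strike, then let go. The bolt has been left sticking out, so draw it back before you swing the door to; and the door has dropped on its lift-off hinges, so, holding the bolt's red knob, raise the door until you feel the bolt find the slot. Leave the two bins and the carton where they stand.

Things in the scene. Friction and masses are not known exactly. Their poses are not given: they have to be found in the camera images.
- cage: Fixed bench-top lock-up cage, grey steel frame and see-through wire mesh, 380 mm wide, 240 deep, 280 high. Origin: centre of its underside, on the bench. x runs from its front (the door side) to its back, y to its left, z up. The posts' front faces lie at x = -120 mm. A loose green bin stands on its top.
- deck_edge (a point): Middle of the front edge of the cage's mesh top deck (10 mm thick, underside 270 mm above the bench). The deck overhangs the shut door by 40 mm, 85 mm above the bolt's axis, so an upright gripper cannot reach the knob when the door is shut: point the fingers down and towards the door, the gripper's body leaning back from it, 25 to 45 degrees from vertical. Axes as the cage's.
- door_hinge (a point): Point on the door's vertical hinge axis, at the right-hand front post (seen facing the door), 185 mm above the bench. Axes as the cage's. The door (290 mm wide, 230 high, about 0.9 kg in all) can also be raised up to 16 mm on these lift-off hinges; that takes 6 to 11 N, and it drops back if let go before the bolt is in its slot.
- door (a joint): Angle of the door about its hinge, rad: 0 = shut against a hard stop, growing as the free edge swings out towards the robot, up to 1.6. It starts ajar. The hinge is a little stiff (0.12 N m), so the door stays where it is left.
- bolt (a joint): Travel of the bolt along the door, m: 0 = fully drawn back (hard stop; its tip 6 mm inside the door's free edge); 0.045 = fully home (hard stop; its tip 14 mm beyond the strike plate). It starts partly out, where it would foul the strike if the door were swung to. With the door shut, its tip meets the plate's face at 0.021. It slides stiffly (about 3 N) and stays where left.
- strike_face (a point): Point of the cage on the face of the yellow strike that the bolt meets, 185 mm above the bench (the bar's height with the door down); axes as the cage's. The plate, 10 mm thick, 45 high, has a through slot 17 mm high (bar: 14). The slot's middle is 4 to 12 mm ABOVE this point, differing from cage to cage: find it by touch. At a wrong height the bolt's end stops against the plate.
- knob (a point): Middle of the bolt's red cylindrical knob, 22 mm thick, 36 long, its axis level and square to the door. Axes turn with the door: y along the bolt to the strike, x into the door, z up. It is 44 mm in front (-x) of the hinge axis and 190 mm + the bolt's travel from it along y; 50 mm before the door's face (bolt guides reach 26 mm). Grip it across y, with about 60 N; draw, swing and raise by it.
- bolt_tip (a point): End of the bolt's 14 mm square steel bar, on its axis: from the knob's middle 104 mm along y and 36 mm along x (knob's axes, which are also this point's axes).
- green_bin: Bystander: loose green open plastic bin, 130 x 200 x 80 mm, on the cage's mesh top. Origin: centre of its underside.
- carton: Bystander: loose cardboard box, 140 x 100 x 120 mm, on the bench to the left of the cage. Origin: centre of its underside.
- yellow_bin: Bystander: loose yellow open plastic bin, 170 x 110 x 85 mm, on the bench to the right of the cage. Origin: centre of its underside.

How it is judged (in metres and radians):
On the way, in this order (a step that is already met when the one before it is completed fails the run):
1. the door is swung shut with the bolt still out of the strike (value of joint door below 0.03 rad and value of joint bolt below 0.025 m), for 0.2 s.
2. the bolt is fully home in the strike (value of joint door below 0.03 rad and value of joint bolt above 0.04 m), for 0.2 s.
At the end, for the whole second after the job is handed in: The door is shut (within 0.03 rad), the bolt is fully home (at least 40 of its 45 mm of travel) with its tip through the strike's slot, so that the bolt holds the raised door up, and all is released and at rest (all of step 2 and z of bolt_tip in the frame of cage above 0.1865 m and y of bolt_tip in the frame of cage above 0.176 m and velocity of joint bolt below 0.01 m/s and velocity of joint door below 0.05 rad/s); the robot touches nothing.
It fails at once if the green bin is shifted by more than 30 mm (distance of green_bin from where it was at the start of the episode above 0.03 m).
It fails at once if the carton is shifted by more than 30 mm (distance of carton from where it was at the start of the episode above 0.03 m).
It fails at once if the yellow bin is shifted by more than 30 mm (distance of yellow_bin from where it was at the start of the episode above 0.03 m).
It also fails if it takes over 48 s, if anything falls off the work surface, if the arm or the gripper's body presses on something with over 40 N, if the wrist force passes 120 N, or if a joint passes its speed limit or range.

ROBOT

A 6-joint arm with a two-finger parallel gripper is mounted at the origin on the work surface. World frame = base frame: x ahead of the robot, y to its left, z up, the work surface at z = 0. Lengths are in m, angles in degrees, forces in N, time in s.
With the tool pointing down it reaches from about 0.375 to 0.75 m from the base axis. Payload 9 kg.
Tool frame: the origin (TCP) lies where the fingers leave the gripper's body, on its centre line; the fingertips stand 73 mm ahead of it and the grasp point (between the pads) lies 54 mm ahead of it (robot.tip_reach is the distance from the TCP to the fingertips, in m); z points along the fingers, y is the line along which they close (so a half turn about z gives the same grasp; the last joint's range is limited). The gripper opens to 85 mm and grips with 20 to 120 N. Pads are 22 mm wide; open, the fingers measure 114 mm over their backs; the gripper's body (76 mm by 85 mm) begins 54 mm behind the grasp point. The pads swing forward as they close: fully open they stand 13 mm farther back than shut.
Start: joints at [55.881, 5.964, 5.575, 89.605, 0, 77.527], TCP at [0.221, 0.558, 0.304] pointing down, gripper open.
Joint ranges: [-171.21, 171.21], [-48.23, 106.86], [-62.78, 66.21], [-105.2, 120.99], [-86.42, 89.51], [-180, 180]. Speed limits (degrees/s): [127.2, 127.2, 147.25, 180, 180, 180].

INTERFACE

Orientations are given as [roll, pitch, yaw] about the fixed x, y, z axes, in that order (R = Rz(yaw) Ry(pitch) Rx(roll)).
In Python, from plant import robot gives the robot as it stands. Calls block until the motion is done:
- robot.move_pose(position, orientation): joint-space move of the TCP to a pose.
- robot.line_to(position, vel=0.15, rotation=None, guard=None): straight line of the TCP; rotation=None keeps the orientation; vel is the mean speed in m/s. With guard (N) it stops when the force on the tool has changed by that much, and returns True; else False.
- robot.goto_joints(angles): joint-space move.
- robot.set_gripper(opening): finger opening in m; the grip force is fixed at half the most; returns when the fingers have stopped.
- robot.pause(seconds).
- robot.ik(position, orientation): joint angles nearest the present ones, or None.
- robot.observe(): the state.
- robot.grab_frame(name): name is "side" or "top" or "wrist"; returns the picture (384x512x3 uint8, blue, green, red); there is no depth.
- robot.get_calibration(name): a dict with "vertical_fov" (degrees; the focal length in pixels is half the picture's height over the tangent of half this angle, whatever the lens; pixels are square), "cx", "cy" (the principal point, pixels), "rvec" (rotation vector, rad) and "tvec" (3), from world to camera coordinates, as OpenCV has them. Camera axes: x right, y down, z forward; pixel columns grow to the right and rows downward; lengths in m; the calibration is good to about 2 mm. A picture is of the moment at which its call begins: read the wrist's pose just before it. get_calibration takes no time and is no camera call; for the wrist camera it gives the pose at the moment of the call.
A pose or a line that the arm cannot do raises robot.IKError and nothing moves.
- robot.job_done(): hands the job in; it is judged then, once.
The state is a dict: "time": time; "q": joint angles; "qvel": joint speeds; "joint_torque": joint torques, N m; "tool_pos": TCP position; "tcp_rot": TCP orientation; "ft_force": force on the tool from outside, world axes, zero at the start; "torque": the same for the moment, N m; "gripper_width": finger opening in m; "gripper_force": force on a finger pad.
Only numpy, scipy, OpenCV 4.12 (cv2) and the standard library are available. Lean on these libraries where they do the work, as an engineer would, in place of code of your own. Each camera call takes 0.05 s, during which the arm holds its last target. There are 200 camera calls.

## Working session

There is one attempt and no reset: what is moved stays moved. The work goes in short steps, each a Python script; the robot and the scene stay as the last script left them, time stands still between calls to the robot, and variables do not carry over. Pictures are saved under pics/ and viewed, at most 10 in all, crops included, and the job is handed in when it is done.

```bash
mkdir -p pics; ls
python3 - <<'E'
from plant import robot
import cv2,numpy as np
for n in("side","top","wrist"):
    c=robot.get_calibration(n);f=robot.grab_frame(n);cv2.imwrite(f"pics/{n}0.png",f)
    R=cv2.Rodrigues(np.array(c["rvec"],float))[0]
    print(n,{k:np.round(v,3) for k,v in c.items()},"cam at",np.round(-R.T@np.array(c["tvec"]).ravel(),3))
a=[cv2.imread(f"pics/{n}0.png") for n in("side","top")]
o=robot.observe();print(o)
E
```

```text
pics
side {'vertical_fov': np.float64(50.628), 'cx': np.float64(255.06), 'cy': np.float64(199.855), 'rvec': array([ 2.201, -0.651,  0.31 ]), 'tvec': array([-0.515,  0.35 ,  1.084])} cam at [ 0.099 -0.779  0.973]
top {'vertical_fov': np.float64(46.06), 'cx': np.float64(262.453), 'cy': np.float64(192.621), 'rvec': array([ 2.151, -2.198,  0.115]), 'tvec': array([0.015, 0.621, 1.265])} cam at [0.494 0.013 1.32 ]
wrist {'vertical_fov': np.float64(63.341), 'cx': np.float64(251.743), 'cy': np.float64(187.915), 'rvec': array([-2.367, -1.607, -0.262]), 'tvec': array([-0.598, -0.041,  0.381])} cam at [0.144 0.587 0.374]
{'time': 0.15, 'q': array([ 5.58797488e+01,  5.99237155e+00,  5.53861742e+00,  8.96047300e+01,
       -1.01297632e-03,  7.75275818e+01]), 'qvel': array([-0.06051144, -0.2042576 ,  0.19742822, -0.04276544,  0.00515275,
       -0.15726979]), 'joint_torque': array([ 2.99658954e-03, -5.57354701e+01,  5.04008889e+01,  1.25963730e-02,
       -2.74345230e-04, -1.75758510e-05]), 'tool_pos': array([0.22122611, 0.55753789, 0.30329715]), 'tcp_rot': array([-1.79942677e+02, -1.16417121e-02,  1.58352162e+02]), 'ft_force': array([ 0.62824622, -0.76125251, -1.18156225]), 'torque': array([ 0.03101348,  0.04029606, -0.00129265]), 'gripper_force': 0.0, 'gripper_width': 0.08502233002242555}
```

View pics/side0.png

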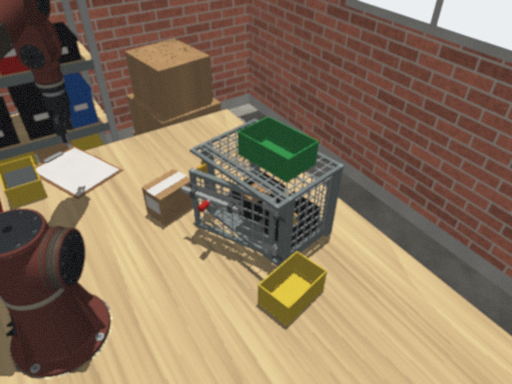

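View pics/top0.png

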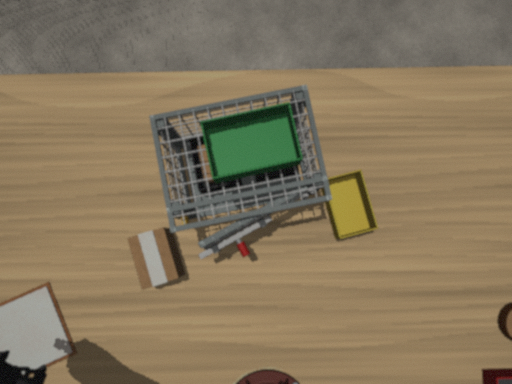

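The side view shows the cage mid-table, with the red knob near (204,206) and the door ajar. In the top view the deck corners are near (152,117), (305,88), (329,198) and (172,228), and the knob is near (243,249). I'll enlarge both.

Run:
```python
import cv2,numpy as np
a=cv2.imread("pics/top0.png")[75:275,120:390];a=cv2.resize(a,(800,593),interpolation=cv2.INTER_CUBIC);cv2.imwrite("pics/topc.png",a)
a=cv2.imread("pics/side0.png")[110:260,140:340];a=cv2.resize(a,(800,600),interpolation=cv2.INTER_CUBIC);cv2.imwrite("pics/sidec.png",a)
```

```text
(no output)
```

View pics/topc.png

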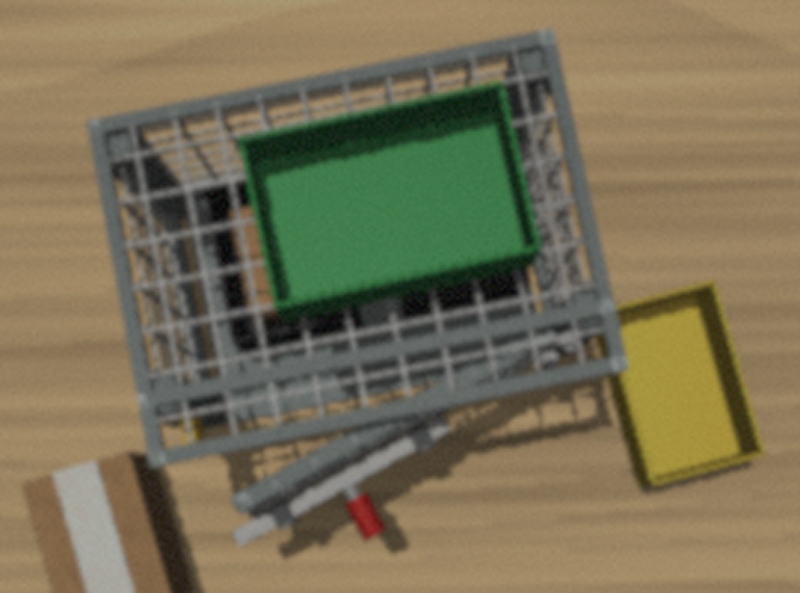

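View pics/sidec.png

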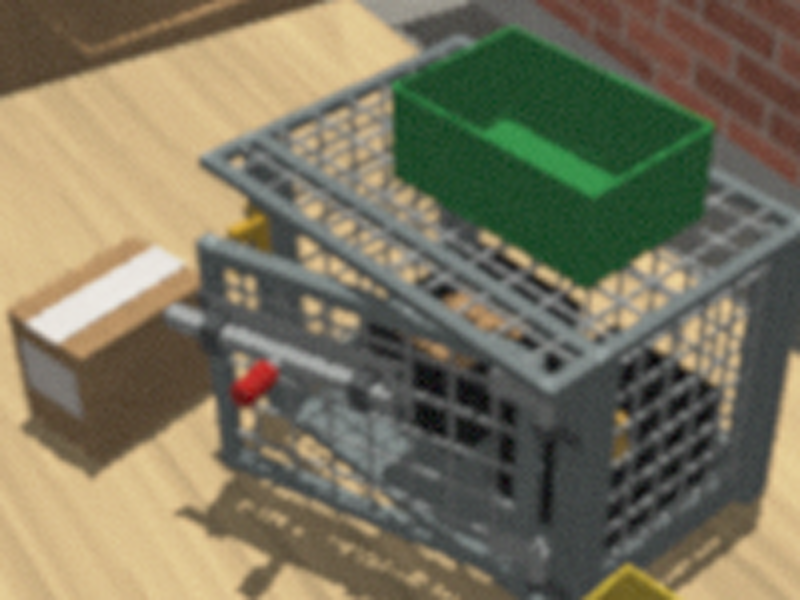

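The crops give the deck corners, the bar from (240,537) to (448,428), and the knob at about (365,514), all in top-crop pixels. In the side crop the knob is at (254,383) and its near end faces the robot. Next I'll work out the geometry.

```bash
cat > h.py <<'E'
from plant import robot
import cv2,numpy as np
from scipy.spatial.transform import Rotation as Ro
def ray(n,px,c=None):
    c=c or robot.get_calibration(n);R=cv2.Rodrigues(np.array(c["rvec"],float))[0];t=np.array(c["tvec"],float).ravel()
    f=192/np.tan(np.radians(c["vertical_fov"])/2)
    d=R.T@np.array([(px[0]-c["cx"])/f,(px[1]-c["cy"])/f,1]);return -R.T@t,d/np.linalg.norm(d)
def onz(n,px,z):
    o,d=ray(n,px);return o+d*(z-o[2])/d[2]
def tri(rs):
    A=sum(np.eye(3)-np.outer(d,d) for o,d in rs);b=sum((np.eye(3)-np.outer(d,d))@o for o,d in rs);return np.linalg.solve(A,b)
E
python3 - <<'E'
from h import *
np.set_printoptions(precision=4,suppress=True)
T=lambda p:np.array(p)/[2.963,2.965]+[120,75]
S=lambda p:np.array(p)/4+[140,110]
cs=[onz("top",T(p),.28) for p in((90,120),(552,33),(625,370),(155,465))]
for c in cs:print("deck",c)
print("w,d",[np.linalg.norm(cs[i]-cs[(i+1)%4]) for i in range(4)])
v=cs[0]-cs[1]+cs[3]-cs[2];yaw=np.arctan2(-v[0],v[1]);print("yaw y",np.degrees(yaw))
v=cs[0]-cs[3]+cs[1]-cs[2];print("yaw x",np.degrees(np.arctan2(v[1],v[0])))
for nm in("top0","side0"):
    f=cv2.imread(f"pics/{nm}.png");f=f.astype(int)
    m=((f[...,2]>120)&(f[...,1]<70)&(f[...,0]<80)).astype(np.uint8)
    m[:150]=0; m[:, :150]=0;m[300:]=0
    n,l,s,c=cv2.connectedComponentsWithStats(m);print(nm,s[1:],c[1:])
    k=c[1+np.argmax(s[1:,4])]
    if nm=="top0":kt=k
    else:ks=k
K=tri([ray("top",kt),ray("side",ks)]);print("knob",K,onz("top",kt,.185))
a,b=onz("top",T((240,537)),.192),onz("top",T((448,428)),.192);d=a-b;print("tip",a,"end",b,"door y dir deg",np.degrees(np.arctan2(-d[0],d[1])))
print("edge",onz("top",T((236,500)),.235),onz("top",T((245,515)),.235))
o=np.mean(cs[:2],0);print(o)
E
```

```text
deck [0.7841 0.2631 0.28  ]
deck [ 0.8479 -0.1055  0.28  ]
deck [ 0.5766 -0.154   0.28  ]
deck [0.5107 0.2122 0.28  ]
w,d [np.float64(0.3740447989437712), np.float64(0.27559075395364147), np.float64(0.37214826534173584), np.float64(0.27809549229465136)]
yaw y 10.00295256421638
yaw x 10.33762369084892
top0 [[239 243   9  13  61]] [[242.6721 248.9508]]
side0 [[199 200  11   9  50]] [[203.94 204.52]]
knob [0.4675 0.0546 0.1874] [0.4659 0.0554 0.185 ]
tip [0.4508 0.1584 0.192 ] end [ 0.5378 -0.0173  0.192 ] door y dir deg 26.355407909305114
edge [0.482  0.1558 0.235 ] [0.4699 0.1487 0.235 ]
[0.816  0.0788 0.28  ]
```

The cage yaw is about 10°, the door is about 16° ajar, and the knob is near (0.467, 0.055, 0.187). I'll go to a tilted pre-grasp pose and take one close look.

```bash
cat >> h.py <<'E'
CY=10.1; CO=np.array([.6995,.0575,0]); TILT=40; SGN=1
def xd(a): return np.array([np.cos(np.radians(a)),np.sin(np.radians(a)),0])
def yd(a): return np.array([-np.sin(np.radians(a)),np.cos(np.radians(a)),0])
def rpy(a,sgn=None,tilt=None):
    "tool orientation for door yaw a (deg, world)"
    t=np.radians(tilt or TILT); z=np.sin(t)*xd(a)-np.cos(t)*np.array([0,0,1]); y=(sgn or SGN)*yd(a); x=np.cross(y,z)
    return Ro.from_matrix(np.c_[x,y,z]).as_euler("xyz",degrees=True), z
def tcp(g,a,back=0,sgn=None):
    e,z=rpy(a,sgn); return np.array(g)-(.054+back)*z, e
E
python3 - <<'E'
from h import *
np.set_printoptions(precision=3,suppress=True)
K=np.array([.4675,.0546,.1865]);
for s in(1,-1):
    for g,a,b in((K,26.4,.1),(K,26.4,0),(K+[.05,-.02,.02],10,0)):
        p,e=tcp(g,a,b,s);q=robot.ik(p,e);print(s,p,e,q)
E
```

```text
1 [0.379 0.011 0.304] [-180.    40.  -153.6] None
1 [0.436 0.039 0.228] [-180.    40.  -153.6] None
1 [0.483 0.029 0.248] [-180.   40. -170.] None
-1 [0.379 0.011 0.304] [180.  -40.   26.4] None
-1 [0.436 0.039 0.228] [180.  -40.   26.4] None
-1 [0.483 0.029 0.248] [180. -40.  10.] None
```

Run:
```python
from h import *
np.set_printoptions(precision=0,suppress=True)
o=robot.observe();print(robot.ik(o["tool_pos"],o["tcp_rot"]))
K=np.array([.4675,.0546,.1865]);KS=K+[.05,-.02,.015]
for t in(10,25,28,31,34,37,40,45):
  for s in(1,-1):
    r=[]
    for g,a,b in((K,26.4,.06),(K,26.4,0),(K,10,0),(KS,10,.06),(KS,10,0)):
        e,z=rpy(a,s,t);r.append(robot.ik(g-(.054+b)*z,e))
    print(t,s,*[("None" if q is None else str(np.array(q))) for q in r])
```

```text
[56.  6.  6. 90. -0. 78.]
10 1 [-14. -31. -27.  86.   7. -40.] [-13. -30. -33.  79.   6. -39.] [-12. -31. -34.  78.   4. -21.] [-13. -23. -20.  83.   4. -23.] [-13. -21. -25.  77.   4. -23.]
10 -1 [-14. -31. -27.  86.   7. 140.] [-13. -30. -33.  79.   6. 141.] [-12. -31. -34.  78.   4. 159.] [-13. -23. -20.  83.   4. 157.] [-13. -21. -25.  77.   4. 157.]
25 1 None None None [-19. -46. -39.  75.  12. -27.] [-17. -42. -43.  67.  11. -25.]
25 -1 None None None [-19. -46. -39.  75.  12. 153.] [-17. -42. -43.  67.  11. 155.]
28 1 None None None None [-18. -47. -46.  65.  13. -25.]
28 -1 None None None None [-18. -47. -46.  65.  13. 155.]
31 1 None None None None None
31 -1 None None None None None
34 1 None None None None None
34 -1 None None None None None
37 1 None None None None None
37 -1 None None None None None
40 1 None None None None None
40 -1 None None None None None
45 1 None None None None None
45 -1 None None None None None
```

```bash
cat >> h.py <<'E'
def rot(a,tilt,roll,sgn=1):
    "door yaw a; tilt back by tilt, then roll about the knob's axis (roll>0 leans the body to +y)"
    _,z=rpy(a,sgn,tilt); y=sgn*yd(a); M=Ro.from_rotvec(-np.radians(roll)*xd(a)).as_matrix()@np.c_[np.cross(y,z),y,z]
    return Ro.from_matrix(M).as_euler("xyz",degrees=True),M[:,2]
H=CO+Ro.from_euler("z",CY,degrees=True).apply([-.127,-.156,0])
def knob(a,s,z=.1855,out=.004):
    "knob grasp point, world door yaw a (deg), bolt travel s, out = outward offset"
    return H*[1,1,0]+(-.044-out)*xd(a)+(.190+s)*yd(a)+[0,0,z]
E
python3 - <<'E'
from h import *
print(H,knob(26.4,.025,out=0))
def mx(a,s,z,b,roll):
    best=None
    for t in range(0,46,2):
        e,zz=rot(a,t,roll)
        if robot.ik(knob(a,s,z)-(.054+b)*zz,e) is not None:best=t
    return best
for roll in(-40,-30,-20,-10,0,10,20,30,40):
    print(roll,[mx(*c,roll) for c in((26.4,.025,.1855,.05),(26.4,.025,.1855,0),(26.4,0,.1855,0),(18,0,.1855,0),(10.1,0,.1855,0),(10.1,0,.1975,0),(10.1,.045,.1975,0),(10.1,.045,.1975,.05))])
E
```

```text
[ 0.60182531 -0.11835407  0.        ] [0.46681742 0.05466001 0.1855    ]
-40 [44, 44, 44, 44, 44, 44, 40, 40]
-30 [44, 44, 44, 44, 40, 40, 36, 34]
-20 [42, 42, 44, 38, 34, 34, 32, 30]
-10 [30, 30, 34, 32, 32, 32, 30, 28]
0 [22, 22, 26, 26, 28, 28, 28, 26]
10 [16, 16, 18, 22, 26, 28, 28, 26]
20 [12, 14, 14, 20, 26, 26, 28, 26]
30 [10, 10, 10, 20, 28, 28, 30, 28]
40 [10, 10, 10, 20, 28, 28, 32, 30]
```

```bash
cat >> h.py <<'E'
ROLL=-20;TILT2=32
def P(g,a,back=0):
    e,z=rot(a,TILT2,ROLL);return np.array(g)-(.054+back)*z,e
E
python3 - <<'E'
from h import *
np.set_printoptions(precision=3,suppress=True)
K=np.array([.4675,.0546,.1865])-.004*xd(26.4)
p,e=P(K,26.4,.06);w=np.array([.34,.19,.36])
print(p,e,robot.ik(p,e),robot.ik(w,e))
robot.move_pose(w,e);robot.move_pose(p,e)
c=robot.get_calibration("wrist");f=robot.grab_frame("wrist");cv2.imwrite("pics/w1.png",f)
g=f.astype(int);m=((g[...,2]>100)&(g[...,1]<70)&(g[...,0]<80)).astype(np.uint8)
n,l,s,cc=cv2.connectedComponentsWithStats(m);i=1+np.argmax(s[1:,4]);print(s[i],cc[i])
o,d=ray("wrist",cc[i],c);print("wrist@z",o+d*(.1855-o[2])/d[2])
print("tri",tri([ray("wrist",cc[i],c),ray("top",(242.67,248.95)),ray("side",(203.94,204.52))]))
s=robot.observe();print(s["tool_pos"],s["tcp_rot"],s["time"],s["q"])
E
```

```text
[ 0.425 -0.004  0.277] [ 156.772   29.865 -165.664] [-39.722 -36.816 -38.07   92.388  37.011 -61.552] NoneTraceback (most recent call last):
  File "<stdin>", line 6, in <module>
plant.IKError: the arm cannot take that pose within its joint ranges
```

Run:
```python
from h import *
np.set_printoptions(precision=3,suppress=True)
K=np.array([.4675,.0546,.1865])-.004*xd(26.4)
p,e=P(K,26.4,.06);w=np.array([.38,.14,.40]);ew=rpy(26.4,1,.01)[0]
print(robot.ik(w,ew))
robot.move_pose(w,ew);robot.move_pose(p,e)
c=robot.get_calibration("wrist");f=robot.grab_frame("wrist");cv2.imwrite("pics/w1.png",f)
g=f.astype(int);m=((g[...,2]>100)&(g[...,1]<70)&(g[...,0]<80)).astype(np.uint8)
n,l,s,cc=cv2.connectedComponentsWithStats(m);i=1+np.argmax(s[1:,4]);print(s[i],cc[i])
o,d=ray("wrist",cc[i],c);print("wrist@z",o+d*(.1855-o[2])/d[2])
print("tri",tri([ray("wrist",cc[i],c),ray("top",(242.67,248.95)),ray("side",(203.94,204.52))]))
s=robot.observe();print(s["tool_pos"],s["tcp_rot"],s["time"],s["q"])
```

```text
[  1.558 -25.048 -12.099 102.94    0.004 -24.842]
[ 233  189   35   55 1608] [250.213 215.561]
wrist@z [0.464 0.052 0.185]
tri [0.467 0.055 0.184]
[ 0.425 -0.003  0.278] [ 156.838   29.84  -165.522] 2.8333 [-39.559 -36.802 -37.948  92.421  36.961 -61.48 ]
```

View pics/w1.png

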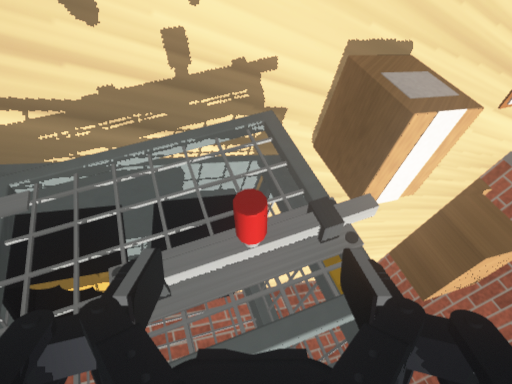

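The wrist view shows the knob at (250,215), midway between the fingers with its axis square to them, and the bar sticking out past the door edge to (375,205). I'll grip and draw the bolt.

Run:
```python
from h import *
np.set_printoptions(precision=4,suppress=True)
K=np.array([.466,.0542,.185])-.004*xd(26.4)
p,e=P(K,26.4)
print(robot.line_to(p,vel=.08,guard=15))
robot.set_gripper(0.0)
s=robot.observe();print(s["gripper_width"],s["gripper_force"],s["ft_force"],s["tool_pos"])
p0=s["tool_pos"]
hit=robot.line_to(p0-.045*yd(26.4),vel=.04,guard=14)
s=robot.observe();print(hit,(s["tool_pos"]-p0)@yd(26.4),s["gripper_width"],s["ft_force"],s["time"],s["tool_pos"])
```

```text
False
0.020482990231505075 58.45910668373108 [-0.3888  0.7435  0.9638] [0.4439 0.0257 0.2282]
True -0.026691071745307122 0.02004507231021747 [-2.2755  4.5037  5.6065] 5.075 [0.4557 0.0018 0.2281]
```

Run:
```python
from h import *
np.set_printoptions(precision=4,suppress=True)
s=robot.observe();z=rot(26.4,TILT2,ROLL)[1];g=s["tool_pos"]+.054*z
print(g,g+.048*xd(26.4)-.19*yd(26.4),H)
for a in(22,18,14,10.1,9): 
    p,e=P(knob(a,0,g[2]),a);print(a,p,robot.ik(p,e))
f=robot.grab_frame("wrist");cv2.imwrite("pics/w2.png",f)
```

```text
[0.4744 0.0286 0.1851] [ 0.6019 -0.1203  0.1851] [ 0.6018 -0.1184  0.    ]
22 [0.4655 0.0146 0.2281] [-33.3704 -35.6634 -42.4539  78.727   36.932  -48.0839]
18 [0.4751 0.0238 0.2281] [-31.1095 -38.3433 -44.2861  74.9583  36.1904 -40.3419]
14 [0.4853 0.0323 0.2281] [-28.7503 -40.5679 -45.868   71.1372  34.9387 -32.6749]
10.1 [0.4958 0.0398 0.2281] [-26.3933 -42.2007 -47.1177  67.4359  33.253  -25.3964]
9 [0.4989 0.0419 0.2281] [-25.7238 -42.5551 -47.4118  66.4054  32.7005 -23.3925]
```

View pics/w2.png

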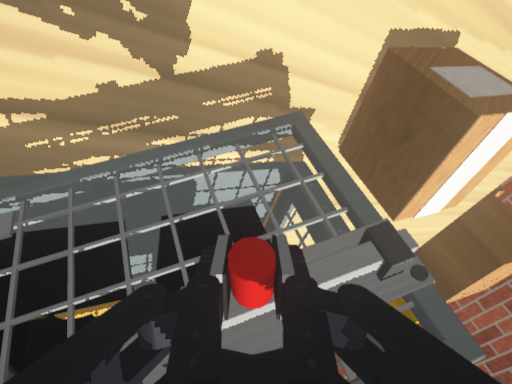

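The bolt is now drawn: the bar's end sits inside the outer guide near (418,272). The hinge estimate agrees to within 2 mm. Next I'll swing the door shut.

```bash
sed -i 's/^H=.*/H=np.array([.602,-.1203,0])/' h.py
python3 - <<'E'
from h import *
np.set_printoptions(precision=4,suppress=True)
for a in(22,18,14,12):
    p,e=P(knob(a,0,.1851),a);h=robot.line_to(p,vel=.06,rotation=e,guard=25)
    s=robot.observe();print(a,h,s["ft_force"],s["gripper_width"])
    if h:break
else:
  for a in(11,10,9,8,7):
    p,e=P(knob(a,0,.1851),a);h=robot.line_to(p,vel=.03,rotation=e,guard=14)
    s=robot.observe();print(a,h,s["ft_force"],s["tool_pos"]-p,s["gripper_width"])
    if h or s["ft_force"]@xd(10)<-14:break
robot.pause(.3);s=robot.observe();print(s["time"],s["ft_force"],s["torque"],s["tool_pos"],s["tcp_rot"])
E
```

```text
22 False [-3.0419  9.3032  4.7578] 0.02039445711005163
18 False [-3.2059  9.9669  5.4694] 0.020512035355277652
14 False [-3.3837 11.2677  6.1987] 0.020454773993831145
12 False [-3.7838 11.5496  5.4814] 0.02048754698079063
11 False [-4.1901 12.901   6.6111] [-0.0001  0.0011  0.0002] 0.020419629206699815
10 False [-4.805  13.303   6.0631] [-0.0001  0.0012  0.0003] 0.020101678044701428
9 False [-9.772  10.8514  7.9917] [-0.0004  0.0011  0.0002] 0.020572307577949405
8 True [-24.1182  -6.5071  14.0071] [-0.002   0.0016 -0.0004] 0.019999404660527367
7.8083 [-22.9613  -5.7133  12.9561] [-0.3199  2.6011  2.0634] [0.4999 0.0432 0.2278] [156.5446  29.474  175.8189]
```

```bash
cat > lift.py <<'E'
from h import *
np.set_printoptions(precision=4,suppress=True)
Y=yd(9.6);X=xd(9.6);Z=np.array([0,0,1.])
B=np.array([.4999,.0432,.2278])-.0010*X   # drawn, shut, down
def at(): 
    s=robot.observe();d=s["tool_pos"]-B;f=s["ft_force"];return np.array([d@X,d@Y,d[2],f@X,f@Y,f[2],s["gripper_width"],s["time"]])
E
python3 - <<'E'
from lift import *
robot.line_to(B,vel=.03);print(at())
robot.line_to(B+.014*Y,vel=.05);print(at())
robot.line_to(B+.014*Y+.002*Z,vel=.02);print(at())
robot.line_to(B+.014*Y+.004*Z,vel=.02);print(at())
robot.line_to(B+.027*Y+.004*Z,vel=.02,guard=10);print(at())
E
```

```text
[ -0.0001  -0.0005   0.0003 -12.8374   1.8758   8.2412   0.0206   8.0583]
[ -0.0002   0.0134   0.0002 -11.8488   1.2442   7.8271   0.02     8.4917]
[-0.0005  0.0133  0.0008 -6.7351  0.6276 -0.7806  0.0204  8.7417]
[-0.0006  0.0134  0.0021 -4.4649 -3.0803 -8.8304  0.0203  8.9917]
[-0.001   0.0202  0.0013  0.1643 -5.9771 -4.9093  0.0203  9.4417]
```

The plate contact came at about 0.021 travel, as expected. I'll step up in z and probe at each step.

Run:
```python
from lift import *
X0=B+.0005*X
for zc in np.arange(.006,.0175,.0012):
    robot.line_to(X0+.0175*Y+zc*Z,vel=.04);a=at()
    h=robot.line_to(X0+.028*Y+zc*Z,vel=.03,guard=9);b=at()
    print(round(zc,4),a[2:6],h,b[:6],b[7])
    if b[1]>.0235:break
    if b[7]>30:break
```

```text
0.006 [ 0.0048 -6.8819  0.1477 -8.0673] True [-0.0005  0.0202  0.0037 -1.3029 -6.4423 -4.875 ] 10.0167
0.0072 [ 0.0065 -6.0559  0.8102 -8.7055] True [-0.0003  0.0202  0.0054  0.1858 -5.6601 -5.4282] 10.575
0.0084 [ 0.008  -5.2114  1.4087 -7.5687] True [ 0.      0.0203  0.007  -0.8666 -6.3859 -4.1372] 11.1417
0.0096 [ 0.0094 -3.7615  0.8228 -8.3051] True [ 0.0002  0.0204  0.0084 -0.2772 -6.6568 -3.6544] 11.7083
0.0108 [ 0.0107 -2.0953  0.5615 -8.351 ] True [ 0.0003  0.0205  0.0097 -0.9633 -8.043  -3.6115] 12.2667
0.012 [ 0.012  -0.0318  1.5544 -9.2613] True [ 0.0006  0.0214  0.0115 -0.466  -0.9632  1.1978] 12.8167
0.0132 [ 0.0126  3.6027  1.8984 -8.041 ] False [ 0.0004  0.0284  0.0131  2.5497 -1.067  -9.3103] 13.6083
```

The bolt found the slot at about 13 mm lift, so I'll push it home.

Run:
```python
from lift import *
X0=B+.0015*X
h=robot.line_to(X0+.049*Y+.0134*Z,vel=.04,guard=22);print(h,at())
robot.pause(.3);print(at())
f=robot.grab_frame("wrist");cv2.imwrite("pics/w3.png",f)
```

```text
True [  0.0011   0.0453   0.0124  -3.191  -10.5884  -0.7291   0.0203  14.1   ]
[  0.0011   0.0453   0.0124  -4.4519 -10.1665  -0.4254   0.0207  14.4   ]
```

View pics/w3.png

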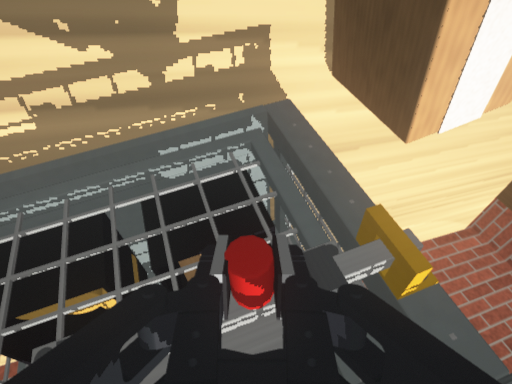

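The bar now runs through the yellow strike at about (390,260), and the travel reads 45 mm at the hard stop. I'll release, back off and check.

Run:
```python
from lift import *
robot.set_gripper(.085)
s=robot.observe();z=Ro.from_euler("xyz",s["tcp_rot"],degrees=True).as_matrix()[:,2]
for b in(.11,.09,.075,.06):
    p=s["tool_pos"]-b*z
    try: robot.line_to(p,vel=.1);print("back",b);break
    except robot.IKError as ex: print(b,ex)
robot.pause(.5);print(at())
f=robot.grab_frame("wrist");t=robot.grab_frame("side")[110:260,140:340]
o=np.zeros((384,800,3),np.uint8);o[:300,:400]=cv2.resize(t,(400,300));o[:300,400:]=cv2.resize(f,(400,300));cv2.imwrite("pics/w4.png",o)
```

```text
0.11 the arm cannot follow that straight line within its joint ranges
0.09 the arm cannot follow that straight line within its joint ranges
0.075 the arm cannot follow that straight line within its joint ranges
back 0.06
[-0.0296  0.0295  0.0597 -0.7456  0.3461 -0.1131  0.0854 16.3417]
```

View pics/w4.png

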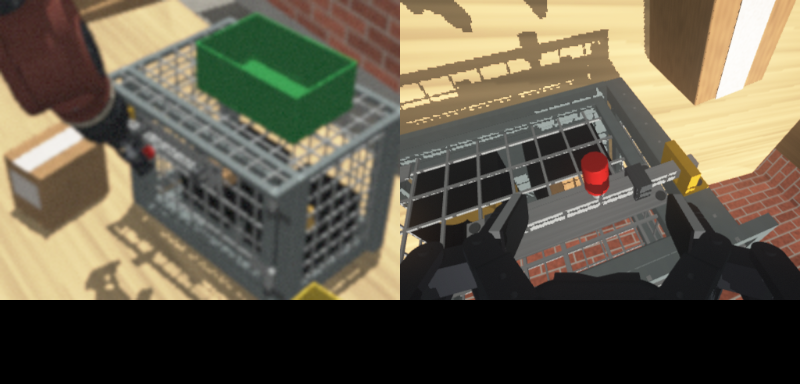

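The door is shut, the bar is through the strike, and the gripper is clear with about zero force on the tool. Handing in.

```bash
python3 -c "
from plant import robot
print(robot.job_done())"
```

```text
the job is handed in; nothing more can be done
None
```

The door is shut and the bolt is home through the strike (about 45 mm travel). The gripper has let go, and the job was handed in at about 16 s; no verdict was shown.

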